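# Clamp a laser head in its hinged swing-bolt mount

## Task

Clamp the grey laser head in its mount: swing the open hinged cap over the tube and press it home, swing the bolt upright into the slot of the cap's lug, then push the bolt's brass quick nut down until it bears firmly on the lug. Press by feel: firm, but do not crush the head, and leave the head and everything else on the table where it is.

Things in the scene. Friction and masses are not known exactly. Their poses are not given: they have to be found in the camera images.
- mount: Fixed mount of the laser head. Origin on the table under the tube's axis at the clamp, z up, y along the tube to its rear, bolt side -x, hinge side +x. In mm: tube axis at x 0, z 105; cap's hinge pin (along y) at x 36, z 105; swing bolt's pivot (along y) at x -44, z 59. Base plate 110 x 300 x 12; black pillars up to the tube; rear cradle at y 165.
- cap_hinge (a joint): Angle of the aluminium cap on its hinge pin, rad: 0 when its pad just touches the tube, a little below 0 when pressed on, grows as it swings up and back; 1.55 to 1.9 at the start. Home means within 0.01 of 0. Stiff hinge: it stays where left, and 1 N at the lug moves it.
- cap: The cap with its lug: a band 24 mm wide, outer radius 28 mm about the tube when closed. Origin on the hinge pin's axis, axes like the mount's when closed.
- lug (a point): Forked lug at the cap's free end: 24 mm wide (y), 30 long, 12 thick (z 0 to -12), slot 10 mm wide, open at the outer end. This point is on the top face, in the slot, where the bolt stands: with the cap closed 80 mm from the hinge pin to the bolt side, 14 above it. Axes like the mount's when closed. Middle of its sides, to pinch across y: x 2, z -6.
- swing_bolt (a joint): Angle of the steel swing bolt (dia. 8, 114 mm long) on its pivot from upright, rad: 0 upright at the bottom of the slot, grows outward to -x; 0.95 to 1.3 at the start. It stays where left; 1 N at the nut moves it. It can enter the slot only once the cap is home. Gripped by the nut, it may turn and creep in the fingers as it swings: check that it is upright.
- nut: Brass push-on quick nut on the bolt. Origin at its head's centre (dia. 26, 22 tall); under it a collar (dia. 22, 12 tall) whose face is 23 below the origin. z along the bolt, outward. It slides along the bolt (10 N either way) and stays where left; starts 87 to 95 mm from the pivot, 4 to 12 above the closed lug. Firm: pushed with 17 to 25 N in all, so that it bears on the lug.
- pad: White nylon pressure pad, 14 x 20 x 5 mm, under the cap's crown; origin at the middle of the face that bears on the laser head. It presses the head with 2.2 times the force on the lug; more than 55 N crushes the head, so never press the lug with over 25 N.
- laser_head: Grey metal tube 38 mm in diameter, 320 long, 0.7 kg, aligned in the mount's saddles, with black end rings and a red aperture at its -y end. Origin at its middle on the axis, y along it. It is not fastened yet.
- iris: Bystander: black iris on a steel post, 125 mm tall, on a 48 mm round foot, 0.2 m ahead of the head's aperture.
- lens_mount: Bystander: lens in a black ring on a post, 132 mm tall, on a 48 mm round foot, hinge side, beyond the rear of the head.
- ball_driver: Bystander: driver with a red handle, 170 mm, lying on the bolt side of the mount.
- spanner: Bystander: steel spanner, 140 mm, lying on the hinge side.
- screw_tray: Bystander: blue tray, 75 x 95 x 22 mm, with screws, on the bolt side.
- dust_cap: Bystander: round yellow dust cap, 43 mm, 18 tall, on the hinge side.
- optics_case: Bystander: white case, 75 x 55 x 28 mm, on the hinge side.

How it is judged:
By the outcome, as a careful person would: the job done as asked, in the order asked, and still so for the second after the job is handed in, with the robot touching nothing.
It also fails if it takes over 48 s, if anything falls off the work surface, if the arm or the gripper's body presses on something with over 40 N, if the wrist force passes 120 N, or if a joint passes its speed limit or range.

## Robot

A 6-joint arm with a two-finger parallel gripper is mounted at the origin on the work surface. World frame = base frame: x ahead of the robot, y to its left, z up, the work surface at z = 0. Lengths are in m, angles in rad, forces in N, time in s.
With the tool pointing down it reaches from about 0.275 to 0.875 m from the base axis. Payload 12.5 kg.
Tool frame: the origin (TCP) lies at the very end of the fingers, on their centre line; the grasp point (between the pads) lies 19 mm behind it; x points along the fingers, y is the direction in which the jaws open and shut, and the axes are right-handed (so a half turn about x gives the same grasp; the last joint's range is limited). The gripper opens to 85 mm and grips with 20 to 120 N. Pads are 22 mm wide; open, the fingers measure 114 mm over their backs; the gripper's body (76 mm by 85 mm) begins 54 mm behind the grasp point. The pads swing forward as they close: fully open they stand 13 mm farther back than shut.
Start: joints at [1.187, 0.351, 1.652, -0, 1.139, -0.085], TCP at [0.162, 0.526, 0.231] pointing down, gripper open.
Joint ranges: [-2.75, 2.75], [-0.79, 2.1], [0.01, 2.65], [-1.57, 4.71], [0.07, 3.14], [-2.87, 2.87]. Speed limits (rad/s): [2.22, 2.22, 2.79, 3.14, 3.14, 3.14].

## Interface

Orientations are given as a 3x3 rotation matrix whose columns are the frame's x, y, z axes.
In Python, from bench import manip gives the robot as it stands. Calls block until the motion is done:
- manip.move_ptp(position, orientation): joint-space move of the TCP to a pose.
- manip.move_l(position, attitude=None, max_speed=0.15): straight line of the TCP; attitude=None keeps the orientation; max_speed is the mean speed in m/s.
- manip.move_j(angles): joint-space move.
- manip.set_gripper(opening, effort=None): opening from 0.0 (shut) to 1.0 (fully open); effort is the grip in N (None keeps the last); returns when the fingers have stopped.
- manip.dwell(seconds).
- manip.inverse_kinematics(position, orientation): joint angles nearest the present ones, or None.
- manip.grab_frame(name): name is "scene" or "top" or "wrist"; returns (picture, depth): 384x512x3 uint8, red, green, blue; 384x512 float32, m along the optical axis (not along the pixel's ray), 0 where there is no reading.
- manip.get_calibration(name): a dict with "camera_matrix" (3x3 intrinsics, pixels), "R" (3x3) and "t" (3): a world point X has camera coordinates R X + t. Camera axes: x right, y down, z forward; pixel columns grow to the right and rows downward; lengths in m; the calibration is good to about 2 mm. A picture is of the moment at which its call begins: read the wrist's pose just before it. get_calibration takes no time and is no camera call; for the wrist camera it gives the pose at the moment of the call.
A pose or a line that the arm cannot do raises manip.Unreachable and nothing moves.
- manip.sign_off(): hands the job in, once; it reports no verdict.
Trained networks look in the newest picture that a camera, given by its name, has taken for a name from the list of things; names that differ only in an ending like _2 or _b are one class to them, and where a whole thing is asked for, a point or a joint stands for the part that bears it (a point fixed in the world has none). Each returns a list of dicts, best first, with "confidence" (0 to 1); they miss things now and then, are a little off and sometimes report something else, mostly with a low value. They report only what shows in the picture. A call takes as long as a camera call.
- manip.look_for(camera, name): "at" ([x, y, z] in m, in world coordinates, good to about 4 mm: the middle of the surface that is visible of it).
Readings, each from a call of its own:
- manip.current_time(): time.
- manip.current_qpos(): joint angles.
- manip.current_joint_vel(): joint speeds.
- manip.current_joint_torque(): joint torques, N m.
- manip.current_ee_pos(): TCP position.
- manip.current_tcp_rot(): TCP orientation.
- manip.current_force(): force on the tool from outside, world axes, zero at the start.
- manip.current_ft_torque(): the same for the moment, N m.
- manip.current_grip_width(): opening from 0.0 (shut) to 1.0 (fully open).
Only numpy, scipy, OpenCV 4.12 (cv2) and the standard library are available. Lean on these libraries where they do the work, as an engineer would, in place of code of your own. Each camera call takes 0.05 s, during which the arm holds its last target. There are 200 camera calls.

## Working session

There is one attempt and no reset: what is moved stays moved. The work goes in short steps, each a Python script; the robot and the scene stay as the last script left them, time stands still between calls to the robot, and variables do not carry over. Pictures are saved under pics/ and viewed, about 8 in all and at most 12, crops included, and the job is handed in when it is done.

```bash
ls; mkdir -p pics; python3 - <<'E'
from bench import manip
import cv2,numpy as np
for c in ["scene","top"]:
    p,d=manip.grab_frame(c); cv2.imwrite(f"pics/{c}0.png",p[:,:,::-1]); np.save(f"pics/{c}0d.npy",d)
    k=manip.get_calibration(c); print(c,k["camera_matrix"].tolist(),(-k["R"].T@k["t"]).round(3))
    for n in ["mount","cap","lug","nut","swing_bolt","laser_head","pad","iris","lens_mount","ball_driver","screw_tray","dust_cap","optics_case"]:
        r=manip.look_for(c,n); print(n,[(np.round(q["at"],3).tolist(),round(q["confidence"],2)) for q in r[:2]])
print(manip.current_time(),manip.current_tcp_rot().round(3).tolist() if hasattr(manip.current_tcp_rot(),'round') else manip.current_tcp_rot())
a=cv2.imread("pics/scene0.png");b=cv2.imread("pics/top0.png")
E
```

```text
pics
scene [[429.96016078181884, 0.0, 252.09880611573354], [0.0, 429.96016078181884, 194.6746882083414], [0.0, 0.0, 1.0]] [ 0.827 -0.432  0.946]
mount [([0.548, -0.062, 0.015], 0.79)]
cap [([0.483, 0.005, 0.135], 0.66)]
lug [([0.528, 0.208, 0.047], 0.65), ([0.479, -0.006, 0.141], 0.52)]
nut [([0.645, -0.003, 0.113], 0.44)]
swing_bolt [([0.638, -0.001, 0.113], 0.51)]
laser_head [([0.537, -0.091, 0.123], 0.76), ([0.479, -0.006, 0.139], 0.61)]
pad []
iris [([0.526, 0.208, 0.043], 0.81)]
lens_mount [([0.396, -0.253, 0.056], 0.82), ([0.648, 0.205, 0.004], 0.65)]
ball_driver [([0.659, -0.154, 0.025], 0.77)]
screw_tray [([0.649, 0.203, 0.004], 0.7), ([0.414, -0.085, 0.005], 0.62)]
dust_cap [([0.656, -0.153, 0.023], 0.73), ([0.4, 0.059, 0.013], 0.59)]
optics_case [([0.407, 0.164, 0.033], 0.6), ([0.644, -0.001, 0.11], 0.37)]
top [[384.68337549683406, 0.0, 261.2297985033636], [0.0, 384.68337549683406, 190.95292686314463], [0.0, 0.0, 1.0]] [0.4   0.006 0.917]
mount [([0.513, -0.056, 0.012], 0.8)]
cap [([0.472, -0.003, 0.163], 0.66), ([0.63, 0.006, 0.108], 0.42)]
lug [([0.476, 0.0, 0.166], 0.55)]
nut []
swing_bolt [([0.632, 0.008, 0.11], 0.81)]
laser_head [([0.524, -0.069, 0.123], 0.93)]
pad [([0.474, 0.0, 0.16], 0.55)]
iris [([0.414, 0.071, 0.016], 0.61), ([0.405, 0.165, 0.029], 0.61)]
lens_mount [([0.392, -0.247, 0.084], 0.65)]
ball_driver [([0.65, -0.146, 0.024], 0.91)]
screw_tray [([0.656, 0.2, 0.003], 0.85), ([0.412, 0.073, 0.015], 0.71)]
dust_cap [([0.413, 0.07, 0.017], 0.52)]
optics_case [([0.405, 0.165, 0.029], 0.97), ([0.641, 0.003, 0.116], 0.64)]
1.4 [[0.0, 0.294, 0.956], [-0.0, 0.956, -0.294], [-1.0, -0.0, 0.0]]
```

View pics/scene0.png

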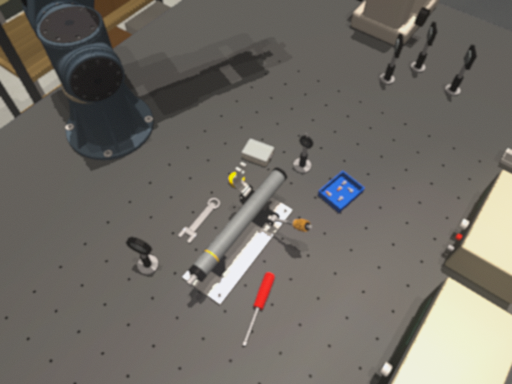

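View pics/top0.png

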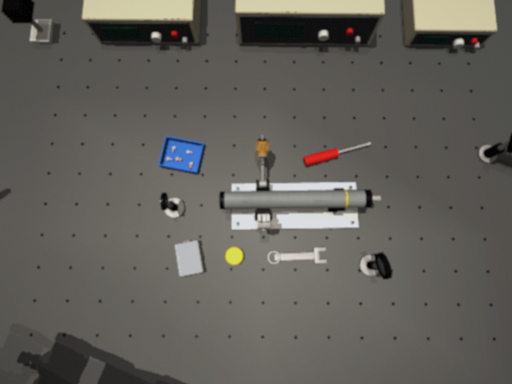

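The scene and top views agree. The tube runs along world -y from (225,200) to (370,198) in the top view. The open cap is at (264,220) on the robot side, and the bolt and nut lie outward (+x) at (263,148). So the mount is turned about 180°. Next I fit it from depth.

```bash
cat > h.py <<'E'
from bench import manip
import cv2,numpy as np
def cloud(d,k):
    v,u=np.mgrid[:d.shape[0],:d.shape[1]]; K=k["camera_matrix"]; z=d
    P=np.stack([(u-K[0,2])/K[0,0]*z,(v-K[1,2])/K[1,1]*z,z],-1)
    return (P-k["t"])@k["R"]
E
python3 - <<'E'
from h import *
for c in ["top","scene"]:
    W=cloud(np.load(f"pics/{c}0d.npy"),manip.get_calibration(c)).reshape(-1,3)
    m=(W[:,2]>.112)&(W[:,2]<.14)&(abs(W[:,0]-.53)<.05)&(W[:,1]<-.03)&(W[:,1]>-.22)
    Q=W[m]; print(c,len(Q),np.percentile(Q[:,2],[50,90,98]).round(4))
    # cylinder fit: axis x=a+b*y , z=zc, r=.019
    from scipy.optimize import least_squares
    f=lambda p:np.hypot((Q[:,0]-p[0]-p[1]*Q[:,1])/np.hypot(1,p[1]),Q[:,2]-p[2])-.019
    r=least_squares(f,[.53,0,.105],loss="soft_l1",f_scale=.002);print(r.x.round(4),abs(r.fun).mean().round(4))
    a,b,_=r.x
    # mount frame, relative (x mount dir ~ -world x)
    y=np.array([-b,-1.])/np.hypot(1,b); x=np.array([y[1],-y[0]])
    L=np.c_[(W[:,:2]-[a,0])@x,(W[:,:2]-[a,0])@y,W[:,2]]
    for n,lo,hi in [("cap",[.03,-.05,.13],[.12,.05,.25]),("bolt",[-.16,-.05,.07],[-.05,.05,.16]),("plate",[-.08,-.2,.005],[.08,.35,.02])]:
        S=L[np.all((L>lo)&(L<hi),1)]; print(n,len(S),S.min(0).round(3),S.max(0).round(3),S.mean(0).round(3)) if len(S) else print(n,0)
    T=L[(abs(L[:,0])<.02)&(L[:,2]>.1)&(L[:,2]<.13)]; print("tube y",T[:,1].min().round(3),T[:,1].max().round(3))
k=manip.get_calibration("wrist");R=np.array(manip.current_tcp_rot());p=np.array(manip.current_ee_pos())
print("cam in tcp",(R.T@(-k["R"].T@k["t"]-p)).round(3),(R.T@k["R"].T).round(2).tolist(),k["camera_matrix"][0,0])
E
```

```text
top 1475 [0.1217 0.1247 0.1261]
[ 0.5298 -0.0249  0.1052] 0.0009
cap 177 [ 0.043 -0.012  0.141] [0.067 0.011 0.198] [ 0.055 -0.001  0.171]
bolt 307 [-0.139 -0.014  0.07 ] [-0.051  0.012  0.129] [-0.104 -0.001  0.107]
plate 3192 [-0.08  -0.2    0.005] [0.08  0.345 0.019] [0.01  0.076 0.012]
tube y -0.216 0.249
scene 1271 [0.1211 0.1242 0.1256]
[ 0.5293 -0.0246  0.1046] 0.001
cap 176 [ 0.04  -0.014  0.13 ] [0.064 0.011 0.198] [0.048 0.001 0.173]
bolt 253 [-0.14  -0.014  0.071] [-0.053  0.012  0.127] [-0.11   0.001  0.109]
plate 2804 [-0.075 -0.2    0.005] [0.08  0.334 0.02 ] [-0.024  0.094  0.012]
tube y -0.902 0.248
cam in tcp [-0.142  0.001 -0.079] [[-0.0, -0.31, 0.95], [1.0, 0.0, 0.0], [-0.0, 0.95, 0.31]] 279.25480349981166
```

```bash
cat >> h.py <<'E'
O=np.array([.5296,0,0]); Y=np.array([.0248,-1,0]);Y/=np.linalg.norm(Y); X=np.array([Y[1],-Y[0],0])
RT=np.c_[[0,0,-1.],-Y,-X]   # tool down, jaws along mount y
def w(x,z,y=0.): return O+X*x/1e3+Y*y/1e3+np.array([0,0,z/1e3])
def loc(p): p=np.asarray(p)-O; return np.round([p@X*1e3,p@Y*1e3,p[2]*1e3],1)
def F(): f=np.array(manip.current_force()); return np.round([f@X,f@Y,f[2]],1)
def snap(c,n):
    p,d=manip.grab_frame(c); cv2.imwrite(f"pics/{n}.png",p[:,:,::-1]); np.save(f"pics/{n}.npy",d); return p,d
E
python3 - <<'E'
from h import *
manip.move_ptp(w(100,240),RT); manip.set_gripper(0.0,30)
manip.move_l(w(95,192),None,.2); print(manip.current_time(),F(),loc(manip.current_ee_pos()))
def P(t,a=-91,b=14): return 36+a*np.cos(t)+b*np.sin(t)+11, 105-a*np.sin(t)+b*np.cos(t)
for t in [1.57,1.3,1.05,.8,.55,.35,.2,.1,.05]:
    x,z=P(t); manip.move_l(w(x,z),None,.2); print(t,F(),loc(manip.current_ee_pos()),round(manip.current_time(),1))
snap("scene","s1")
E
python3 -c "
import cv2;a=cv2.imread('pics/s1.png')[120:300,150:370];cv2.imwrite('pics/s1c.png',cv2.resize(a,None,fx=3,fy=3))"
```

```text
4.6833 [-1.   0.3 -0.1] [ 95.1   0.  192.2]
1.57 [ 1.2 -0.2 -0.3] [ 60.2   0.  197.1] 5.0
1.3 [ 0.3  0.2 -0.1] [ 36.2  -0.  196.8] 5.3
1.05 [-0.7  0.7  0.3] [ 14.3  -0.  190.7] 5.5
0.8 [ 1.  -0.1  0.3] [ -5.7  -0.  179.7] 5.8
0.55 [-0.6 -0.4  0.8] [-22.5  -0.  164.3] 6.1
0.35 [ 0.4 -0.5  0.6] [-32.8  -0.  149.4] 6.3
0.2 [0.7 0.6 0.8] [-38.8  -0.  137. ] 6.6
0.1 [ 0.2 -0.4 -0.1] [-41.8  -0.  128. ] 6.8
0.05 [-0.   0.1  0.8] [-43.1   0.  123.4] 7.1
```

View pics/s1c.png

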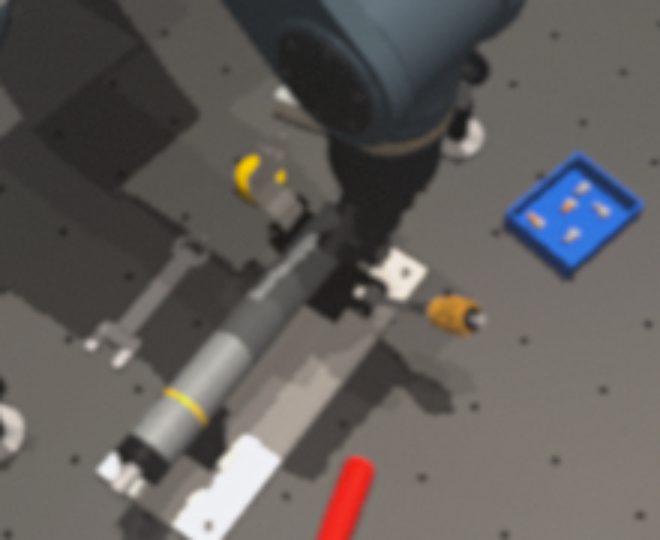

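The gripper hides the cap in this view: the grey piece at (285,205) could be the hinge or a cap that is still open. I'll check the depth cloud.

```bash
python3 - <<'E'
from h import *
for n in ["scene0d","s1"]:
    W=cloud(np.load(f"pics/{n}.npy"),manip.get_calibration("scene")).reshape(-1,3)-O
    L=np.c_[W@X,W@Y,W[:,2]]*1e3
    S=L[(abs(L[:,1])<16)&(L[:,0]>-70)&(L[:,0]<110)&(L[:,2]>60)&(L[:,2]<215)]
    print(n,len(S)); H,_,_=np.histogram2d(S[:,2],S[:,0],bins=[np.arange(60,220,10),np.arange(-70,115,10)]); print(H[::-1].astype(int))
E
```

```text
scene0d 858
[[ 0  0  0  0  0  0  0  0  0  0  0  0  0  0  0  0  0  0]
 [ 0  0  0  0  0  0  0  0  0  0  0 25 15  0  0  0  0  0]
 [ 0  0  0  0  0  0  0  0  0  0  0 27 10  0  0  0  0  0]
 [ 0  0  0  0  0  0  0  0  0  0  0 34  3  0  0  0  0  0]
 [ 0  0  0  0  0  0  0  0  0  0  0 21  8  0  0  0  0  0]
 [ 0  0  0  0  0  0  0  0  0  0  0  0  4  2  0  0  0  0]
 [ 0  0  0  0  0  0  0  0  0  0  0  0  7  2  0  0  0  0]
 [ 0  0  0  0  0  0  0  0  0  0  0  0 13  5  0  0  0  0]
 [ 0  0  0  0  0 11 51 43  2  0  1 21 40  2  0  0  0  0]
 [ 0  0  0  0  0 51  5  3 24  0 46 29  5  0  0  0  0  0]
 [ 0  0  0  0 34 17  0  0  0 33 25  3  0  0  0  0  0  0]
 [ 0  0  0  0  5 12  0  0  0  6  9  0  0  0  0  0  0  0]
 [ 0  0  0  0  1  4  0  0  0  0 10  0  0  0  0  0  0  0]
 [12  5  5  2 17  9  1  0  0  0  2  0  0  0  0  0  0  0]
 [ 0 18 45 29 33  8  3  0  0  0  0  0  0  0  0  0  0  0]]
s1 850
[[ 8  4  0  0  0  0  0  0  0  0  0  0  0  0  0  0  0  0]
 [13 10  0  0  0  0  0  0  0  0  0 27 14  0  0  0  0  0]
 [ 3  9  1  0  0  0  0  0  0  0  0 26 12  0  0  0  0  0]
 [ 0 14  8  4  0  0  0  0  0  0  0 30  5  0  0  0  0  0]
 [ 0 15  0  1  0  0  0  0  0  0  0 21  4  0  0  0  0  0]
 [ 0  9  0  0  0  0  0  0  0  0  0  1  8  2  0  0  0  0]
 [ 0 16  0  0  0  0  0  0  0  0  0  0  9  4  0  0  0  0]
 [ 0 12  3  0  0  0  0  0  0  0  0  0 13  3  0  0  0  0]
 [ 0  6  0  0  0  0 10 40  4  0  0 22 39  2  0  0  0  0]
 [ 0  0  0  0  0  6  0  5 22  0 44 29  4  0  0  0  0  0]
 [ 0  0  0  0  9  4  0  0  0 29 31  2  0  0  0  0  0  0]
 [ 0  0  0  0  5  7  0  0  0  6  6  0  0  0  0  0  0  0]
 [ 3  0  0  0  2  3  0  0  0  2 11  2  0  0  0  0  0  0]
 [11  3  0  1 15 10  1  0  0  0  2  0  0  0  0  0  0  0]
 [ 0 18 51 31 34  7  2  0  0  0  0  0  0  0  0  0  0  0]]
```

The cap has not moved: it is still vertical, with its end at z≈198, so the fingertip skimmed over it. I'll go back and push lower on the lug.

```bash
python3 - <<'E'
from h import *
manip.move_l(w(-40,225),None,.3); manip.move_l(w(95,225),None,.3); manip.move_l(w(95,178),None,.25)
def P(t,a,b=14): return 36+a*np.cos(t)+b*np.sin(t)+11, 105-a*np.sin(t)+b*np.cos(t)
for t,a in [(1.57,-76),(1.3,-76),(1.05,-77),(.8,-79),(.55,-83),(.35,-87),(.2,-90),(.1,-91),(.05,-91)]:
    x,z=P(t,a); manip.move_l(w(x,z),None,.2); print(t,F(),loc(manip.current_ee_pos()),round(manip.current_time(),1))
snap("scene","s2")
W=cloud(np.load("pics/s2.npy"),manip.get_calibration("scene")).reshape(-1,3)-O
L=np.c_[W@X,W@Y,W[:,2]]*1e3
S=L[(abs(L[:,1])<16)&(L[:,0]>-70)&(L[:,0]<110)&(L[:,2]>60)&(L[:,2]<215)]
H,_,_=np.histogram2d(S[:,2],S[:,0],bins=[np.arange(60,220,10),np.arange(-70,115,10)]); print(H[::-1].astype(int))
E
```

```text
1.57 [ 0.1 -0.2 -0. ] [ 60.   0. 182.] 8.9
1.3 [ 0.1  0.1 -0. ] [ 40.3   0.  182.3] 9.1
1.05 [ 0.1 -0.2  0.6] [ 21.5  -0.  178.6] 9.4
0.8 [ 0.1 -0.5  0.1] [  2.8  -0.  171.2] 9.6
0.55 [ 0.1  0.6 -0.7] [-15.6  -0.  160.2] 9.9
0.35 [0.5 0.4 0.6] [-2.90e+01 -1.00e-01  1.48e+02] 10.2
0.2 [-0.1 -0.3  0.1] [-37.7  -0.  136.7] 10.4
0.1 [-1.   0.9 -0.4] [-41.8  -0.  127.9] 10.7
0.05 [-0.1 -0.7 -1. ] [-43.   -0.  123.4] 10.9
[[ 7  2  0  0  0  0  0  0  0  0  0  0  0  0  0  0  0  0]
 [13  9  0  0  0  0  0  0  0  0  0  0  0  0  0  0  0  0]
 [ 3  7  1  0  0  0  0  0  0  0  0  0  0  0  0  0  0  0]
 [ 0 18  8  6  0  0  0  0  0  0  0  0  0  0  0  0  0  0]
 [ 0 13  0  0  0  0  0  0  0  0  0  0  0  0  0  0  0  0]
 [ 0  9  0  0  0  0  0  0  0  0  0  0  0  0  0  0  0  0]
 [ 0 15  0  0  0  0  0  0  0  0  0  0  0  0  0  0  0  0]
 [ 0 14  2  0  0  0 26 36 13  0  0  0  0  0  0  0  0  0]
 [ 0 11  8  1  0  0  0 15 27 10  0  0  0  0  0  0  0  0]
 [ 0 11  8 11  1  6  0  0  8 14 33  0  0  0  0  0  0  0]
 [ 0  3  2  1  7  6  0  0  0 15 18  4  0  0  0  0  0  0]
 [ 0  0  0  0  6  5  0  0  0  6  4  1  0  0  0  0  0  0]
 [ 3  0  0  0  1  5  0  0  0  2  2  0  0  0  0  0  0  0]
 [10  6  1  2 12 10  0  0  0  0  2  0  0  0  0  0  0  0]
 [ 0 15 50 25 24  8  4  0  0  0  0  0  0  0  0  0  0  0]]
```

The cap came over. Now I press it home by feel.

```bash
cat >> h.py <<'E'
def Fz(n=4):
    f=[]
    for _ in range(n): manip.dwell(.015); f.append(manip.current_force()[2])
    return float(np.mean(f))
def press(x,z,stop,step=.4,zmin=0):
    fz=Fz()
    while fz<stop and z>zmin:
        z-=step; manip.move_l(w(x,z),None,.03); o=fz; fz=Fz()
        if fz>2: print(round(z,2),round(fz,1),loc(manip.current_ee_pos())[2])
        if fz>4: step=min(step,max(.05,min(.4,step*.6*(stop-fz)/max(fz-o,.5))))
    return z,fz
E
python3 - <<'E'
from h import *
manip.move_l(w(-44,121),None,.1); print(Fz())
z,f=press(-44,121,9,.4,113); print(z,f,manip.current_time())
manip.move_l(w(-44,150),None,.2); manip.move_l(w(-44,235),None,.3)
print("free",F())
manip.move_l(w(-70,250),None,.3)
snap("wrist","w3");k=manip.get_calibration("wrist")
W=cloud(np.load("pics/w3.npy"),k).reshape(-1,3)-O
L=np.c_[W@X,W@Y,W[:,2]]*1e3
S=L[(abs(L[:,1])<13)&(L[:,0]>-60)&(L[:,0]<-28)&(L[:,2]>90)&(L[:,2]<150)]; print(len(S),np.percentile(S[:,2],[10,50,90]))
T=L[(abs(L[:,1])<12)&(abs(L[:,0])<4)&(L[:,2]>90)&(L[:,2]<180)];print("crown",np.median(T[:,2]))
snap("scene","s3"); 
W=cloud(np.load("pics/s3.npy"),manip.get_calibration("scene")).reshape(-1,3)-O
L=np.c_[W@X,W@Y,W[:,2]]*1e3
S=L[(abs(L[:,1])<13)&(L[:,0]>-56)&(L[:,0]<-30)&(L[:,2]>100)&(L[:,2]<150)]; print(len(S),np.percentile(S[:,2],[10,50,90]),S.min(0),S.max(0))
B=L[(abs(L[:,1])<16)&(L[:,0]>-160)&(L[:,0]<-75)&(L[:,2]>70)&(L[:,2]<150)];print("bolt",B.min(0),B.max(0),B.mean(0),manip.current_time())
E
```

```text
-0.3631112032080389
118.6 2.1 118.7
118.2 4.8 118.4
117.84 6.9 118.2
117.63 8.1 118.1
117.52 8.6 118.0
117.47 8.4 118.1
117.42 9.4 118.0
117.41821808936074 9.407896694420035 15.1333
free [ 0.4  0.3 -1.2]
410 [117.49287177 118.25866845 119.11006203]
crown 132.64933093452674
116 [109.11334474 116.91334714 119.55699616] [-55.35386338 -12.90765481 104.06360679] [-30.0954312   10.56119312 122.11524298]
bolt [-140.2544474   -14.61037655   81.24802497] [-75.12979198  12.23584732 127.44132103] [-114.31135584    1.76567331  112.00187141] 16.2333
```

View pics/w3.png

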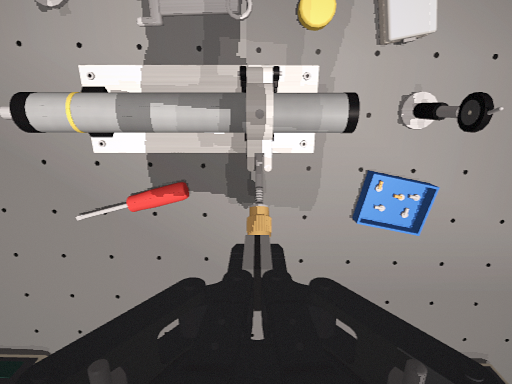

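The wrist view shows the cap closed over the tube at (260,110), lug end at (260,170), bolt lying outward with the nut at (259,220). The lug's top reads 118.3 mm, so it is home. Next I push the bolt upright from outside with the flank of the fingers.

```bash
python3 - <<'E'
from h import *
manip.move_l(w(-178,180),None,.35); manip.move_l(w(-178,99),None,.3)
def Fx(n=4):
    f=[]
    for _ in range(n): manip.dwell(.015); f.append(F()[0])
    return float(np.mean(f))
b=Fx(); print("bias",b)
for t in [1.05,.85,.65,.45,.3,.18,.1]:
    s,c=np.sin(t),np.cos(t); x=-44-max(102*s+13*c,114*s+4*c)-11
    manip.move_l(w(x,59+84*c-6*s),None,.2); print(t,F(),loc(manip.current_ee_pos()))
x=-72.; manip.move_l(w(x,143),None,.1); f=Fx()-b
while abs(f)<3.5 and x<-62:
    x+=.5; manip.move_l(w(x,143),None,.05); f=Fx()-b
print("end",x,f,loc(manip.current_ee_pos()),manip.current_time())
manip.move_l(w(-95,150),None,.2); manip.move_l(w(-95,235),None,.35)
manip.move_l(w(-70,262),None,.3)
k=manip.get_calibration("wrist"); snap("wrist","w4"); K2=manip.get_calibration("scene"); snap("scene","s4")
for n,kk in [("w4",k),("s4",K2)]:
    W=cloud(np.load(f"pics/{n}.npy"),kk).reshape(-1,3)-O
    L=np.c_[W@X,W@Y,W[:,2]]*1e3
    S=L[(abs(L[:,1])<20)&(L[:,0]>-110)&(L[:,0]<-25)&(L[:,2]>137)&(L[:,2]<185)]
    if len(S): print(n,len(S),S.min(0),S.max(0),S.mean(0),np.percentile(S[:,2],[10,50,90]),np.median(S[S[:,2]>166],0))
print(manip.current_time())
a=cv2.imread('pics/s4.png')[150:270,200:360]; b2=cv2.imread('pics/w4.png')[40:280,130:390]
cv2.imwrite('pics/c4.png',np.hstack([cv2.resize(a,(533,400)),cv2.resize(b2,(260,240))[:,:] if 0 else cv2.resize(b2,(267,400))]))
E
```

```text
bias -0.14999999999999997
1.05 [-0.6 -0.1  1.5] [-1.565e+02  1.000e-01  9.840e+01]
0.85 [-0.8 -0.1 -0.2] [-1.446e+02  1.000e-01  1.120e+02]
0.65 [-1.9 -0.4  1.3] [-1.281e+02  1.000e-01  1.231e+02]
0.45 [-0.8 -0.2 -0.7] [-111.2   -0.   131.7]
0.3 [-1.1 -0.1  0.6] [-97.6   0.  137. ]
0.18 [-0.6 -0.   0. ] [-86.2   0.  140.3]
0.1 [-0.   0.7  0.4] [-78.2   0.  141.9]
end -65.0 -5.3999999999999995 [-65.5   0.  143.1] 23.7417
w4 737 [-53.97169531 -15.77825981 140.09375222] [-28.42110453  10.80889723 174.03181376] [-40.08935152  -2.51924754 161.17925006] [155.54546351 161.28467388 169.12936596] [-41.08903596  -2.70428    172.56275506]
s4 162 [-56.82919112 -13.79153533 137.17510978] [-29.51867512  11.8605957  174.11116199] [-45.40406673   2.17006625 157.5382108 ] [144.55354039 159.63920948 166.70760369] [-43.62891196  -1.66692311 171.27335813]
24.8083
```

View pics/c4.png

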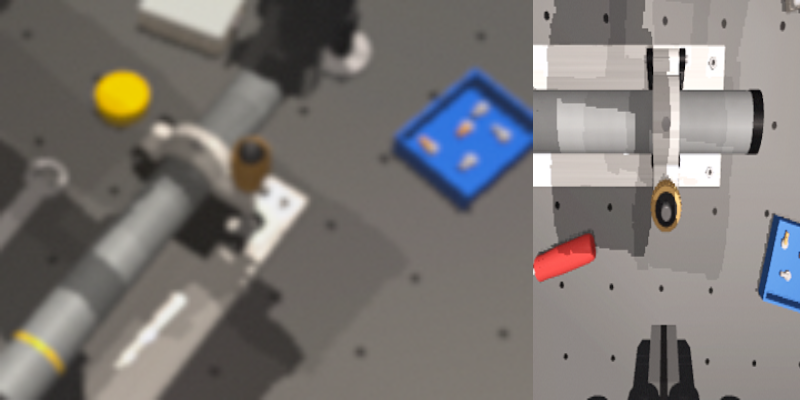

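The bolt stands upright in the slot: its end is at about (-42.5, -1.7, 172.5) mm and 173 is expected. The nut's top is at about 161. Next I straddle the bolt with slightly open fingers and push the nut down by force.

```bash
python3 - <<'E'
from h import *
x,y=-43,-1.6
manip.set_gripper(.19); print("width",manip.current_grip_width())
manip.move_l(w(x,190,y),None,.3); b=Fz(8); print("bias",b,manip.current_time())
z=168.; manip.move_l(w(x,z,y),None,.15)
f=Fz()-b; log=[]
while f<20.3 and z>146:
    z-=.8 if (f<13 and z>156) else .4 if f<14 else .2
    manip.move_l(w(x,z,y),None,.05); f=Fz()-b; log.append((round(z,2),round(f,1)))
    if f>17: f=Fz(8)-b; log[-1]+=(round(f,1),)
print(log); print(loc(manip.current_ee_pos()),F(),manip.current_time())
E
```

```text
width 0.18738364473501642
bias 0.4256066236429702 25.65
[(167.2, -0.3), (166.4, -0.5), (165.6, -0.4), (164.8, -0.5), (164.0, -0.5), (163.2, -0.8), (162.4, -1.0), (161.6, -0.5), (160.8, 3.2), (160.0, 6.4), (159.2, 7.2), (158.4, 7.0), (157.6, 7.7), (156.8, 7.1), (156.0, 8.2), (155.6, 8.0), (155.2, 8.4), (154.8, 8.2), (154.4, 8.7), (154.0, 8.8), (153.6, 8.7), (153.2, 8.6), (152.8, 8.5), (152.4, 8.6), (152.0, 9.1), (151.6, 10.5), (151.2, 12.2), (150.8, 14.4), (150.6, 16.1), (150.4, 17.4, 16.6), (150.2, 18.7, 18.4), (150.0, 19.3, 19.3), (149.8, 20.5, 20.5)]
[-44.2  -1.6 152.1] [ 3.3 -0.3 21.2] 37.0
```

Slide plateau at about 8.5 N, then a firm rise to about 20.5–21 N at tip z 152.1 (expected 152.3). Now I retract and check.

```bash
python3 - <<'E'
from h import *
p=np.array(manip.current_ee_pos()); q=p.copy(); q[2]=.185
manip.move_l(q,None,.2); manip.move_l(w(-70,262),None,.35)
k=manip.get_calibration("wrist"); snap("wrist","w5"); K2=manip.get_calibration("scene"); snap("scene","s5")
for n,kk in [("w5",k),("s5",K2)]:
    W=cloud(np.load(f"pics/{n}.npy"),kk).reshape(-1,3)-O
    L=np.c_[W@X,W@Y,W[:,2]]*1e3
    S=L[(abs(L[:,1])<20)&(L[:,0]>-110)&(L[:,0]<-27)&(L[:,2]>137)&(L[:,2]<185)]
    print(n,len(S),S.min(0).round(1),S.max(0).round(1),np.percentile(S[:,2],[10,50,90]).round(1),np.median(S[S[:,2]>164],0).round(1))
    T=L[(abs(L[:,1]+1)<9)&(abs(L[:,0])<4)&(L[:,2]>90)];print("crown",np.median(T[:,2]))
    Q=L[(abs(L[:,0])<25)&(L[:,1]>30)&(L[:,1]<220)&(L[:,2]>112)&(L[:,2]<130)];print("tube top",np.percentile(Q[:,2],95),np.polyfit(Q[:,1],Q[:,0],1).round(3))
print(manip.current_time())
a=cv2.imread('pics/s5.png')[150:270,200:360]; b2=cv2.imread('pics/w5.png')[40:280,130:390]
cv2.imwrite('pics/c5.png',np.hstack([cv2.resize(a,(500,375)),cv2.resize(b2,(300,375))]))
E
```

```text
w5 669 [-55.  -16.3 137.2] [-29.6  10.4 175.6] [148.1 152.6 170.9] [-41.7  -2.6 172.4]
crown 132.93623739136154
tube top 124.13725729948776 [1.00e-03 1.16e+00]
s5 141 [-57.4 -14.9 137. ] [-31.4  11.7 175.1] [141.7 151.6 166.8] [-4.470e+01 -1.000e-01  1.719e+02]
crown 133.2147020238494
tube top 124.91886690002413 [ 0.003 -2.799]
37.8083
```

View pics/c5.png

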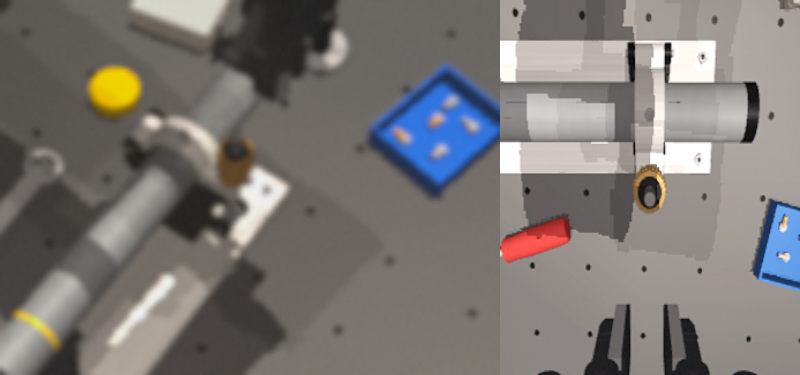

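The nut's top is at 152 mm, so it bears on the lug. The bolt is upright, the cap is home, the tube has not moved and the arm is clear.

```bash
python3 -c "
from bench import manip
print(manip.sign_off(),manip.current_time())"
```

```text
the job is handed in; nothing more can be done
the job is handed in; nothing more can be done
```

The laser head is clamped and the job is handed in; sign-off gave no verdict. The last clock reading before it was 37.8 s.

- **Cap:** I swung it over by pushing the lug, then pressed it home with about 9 N. The first pass at the cap skimmed over its end without moving it, so I repeated it lower.
- **Bolt:** I pushed it upright into the slot with the flank of the fingers, ending at about 5 N.
- **Nut:** I pushed it down with the fingers straddling the bolt. It slid at about 8.5 N, then the force rose as it bore on the lug, and I stopped at about 20.5 N (last single reading 21.2 N).

**Last checks:**
- The lug top read 118.3 mm after the cap was pressed (119 nominal), and the cap's crown was at 133 mm at the end.
- The nut's top read 152 mm, where about 152.3 mm means it bears on the lug.
- The bolt end was at z 172 mm (173 nominal). The two cameras put its x at -41.7 and -44.7 mm. They disagree by 3 mm, close to the 2 mm calibration, and average near the nominal -44 mm.
- The tube's top was at 124–125 mm and still on its axis, and the bystanders in the last views looked undisturbed. The ball driver, spanner and lens mount were only partly in view or out of it.

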